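# Tip the rock samples into the feed hopper

### The job

Pick up the sample tote by its cross handle, carry it over to the square feed hopper and tip all five rocks out over its ramp end into the hopper. Then put the empty tote back upright on the bench about where it stood, and leave the petri dish, the jar and the brush where they are.

Things in the scene. Friction and masses are not known exactly. Their poses are not given: they have to be found in the camera images.
- tote_handle (a point): Centre of the tote's handle: a flat black bar across the tote, 110 mm along y, 10 mm thick, 32 mm tall, this point 78 mm above the bench, 60 mm clear under it. It leans back by 25 deg (0.436 rad), top towards the rear: in tote axes fingers slide on along (sin 25, 0, -cos 25) and close along (cos 25, 0, sin 25). Tote axes: x to the pouring end, y left, z up. The tote nearly balances under it.
- tote_middle (a point): Middle of the loose aluminium sample tote, on top of its 4 mm floor; 10 mm ahead (x) of and 74 mm below the handle centre. The tote is 166 mm long (x), 114 mm wide (y), 0.18 to 0.29 kg empty, walls 36 mm high at the rear (-x) and both sides. Its front (+x) end has no wall but a ramp rising at 20 deg: it pours there. Rocks start to slide out at a tilt of 30 to 50 deg and are all out at 60. Axes as the tote's.
- tote_lip (a point): Middle of the tote's pouring edge, the top of the ramp: 96 mm ahead (x) of and 60 mm below (z) the handle centre in the tote's frame; 18 mm above the bench when the tote stands on it. Axes as the tote's.
- hopper: The feed hopper, fixed to the bench: a square grey sheet-metal box, 210 x 210 mm, 5 mm walls, its open mouth 200 x 200 mm, 100 mm above the bench; inside, two steel plates slope down to the middle; an outlet spout up to 55 mm high sticks out 50 mm at its +x face. Origin at the centre of its underside, z up, x and y along its sides.
- rock0_center (a point): Centre of a loose roundish grey rock lump, 27 mm wide, 21 mm high, 22 g; starts on the tote's floor.
- rock1_center (a point): Centre of a loose roundish reddish-brown rock lump, 25 mm wide, 19 mm high, 18 g; starts on the tote's floor.
- rock2_center (a point): Centre of a loose roundish grey rock lump, 23 mm wide, 18 mm high, 15 g; starts on the tote's floor.
- rock3_center (a point): Centre of a loose blocky brown rock chunk, 22 x 18 x 18 mm, 18 g; starts on the tote's floor.
- rock4_center (a point): Centre of a loose blocky grey rock chunk, 20 x 18 x 16 mm, 15 g; starts on the tote's floor.
- dish: A closed clear petri dish, 88 mm across, 14 mm high, lying between tote and hopper; origin at the centre of its underside; to be left alone.
- jar: A closed specimen jar, 52 mm across, 75 mm high, standing beyond them; origin at the centre of its underside; to be left alone.
- brush: A dusting brush, 160 mm long, lying on the robot's side of them; origin on its underside, near its middle; to be left alone.
There are look-alikes about, which are no part of the job. What is shaped like the part that bears tote_handle but red is not meant.

How it is judged:
On the way, in this order (a step that is already met when the one before it is completed fails the run):
1. the tote is lifted clear of the bench with all five rocks in it (height (world z) of tote_handle above 0.11 m and angle between tote_handle's own z axis and vertical below 0.45 rad and x of rock0_center in the frame of tote_handle between -0.075 and 0.1 m and y of rock0_center in the frame of tote_handle between -0.06 and 0.06 m and z of rock0_center in the frame of tote_handle between -0.085 and -0.02 m and x of rock1_center in the frame of tote_handle between -0.075 and 0.1 m and y of rock1_center in the frame of tote_handle between -0.06 and 0.06 m and z of rock1_center in the frame of tote_handle between -0.085 and -0.02 m and x of rock2_center in the frame of tote_handle between -0.075 and 0.1 m and y of rock2_center in the frame of tote_handle between -0.06 and 0.06 m and z of rock2_center in the frame of tote_handle between -0.085 and -0.02 m and x of rock3_center in the frame of tote_handle between -0.075 and 0.1 m and y of rock3_center in the frame of tote_handle between -0.06 and 0.06 m and z of rock3_center in the frame of tote_handle between -0.085 and -0.02 m and x of rock4_center in the frame of tote_handle between -0.075 and 0.1 m and y of rock4_center in the frame of tote_handle between -0.06 and 0.06 m and z of rock4_center in the frame of tote_handle between -0.085 and -0.02 m), for 0.1 s.
2. the tote is tipped by more than 30 degrees with its pouring edge over the hopper (angle between tote_handle's own z axis and vertical above 0.52 rad and x of tote_lip in the frame of hopper between -0.13 and 0.13 m and y of tote_lip in the frame of hopper between -0.13 and 0.13 m).
3. all five rocks are in the hopper (x of rock0_center in the frame of hopper between -0.1 and 0.1 m and y of rock0_center in the frame of hopper between -0.1 and 0.1 m and z of each of rock0_center, rock1_center, rock2_center, rock3_center, rock4_center in the frame of hopper below 0.1 m and x of rock1_center in the frame of hopper between -0.1 and 0.1 m and y of rock1_center in the frame of hopper between -0.1 and 0.1 m and x of rock2_center in the frame of hopper between -0.1 and 0.1 m and y of rock2_center in the frame of hopper between -0.1 and 0.1 m and x of rock3_center in the frame of hopper between -0.1 and 0.1 m and y of rock3_center in the frame of hopper between -0.1 and 0.1 m and x of rock4_center in the frame of hopper between -0.1 and 0.1 m and y of rock4_center in the frame of hopper between -0.1 and 0.1 m), for 0.2 s.
At the end, for the whole second after the job is handed in: All five rocks lie inside the hopper, below its rim; the tote stands upright (within 0.1 rad) on the bench, its handle within 100 mm of where it started (all of step 3 and angle between tote_handle's own z axis and vertical below 0.1 rad and height (world z) of tote_handle between 0.07 and 0.085 m and distance of tote_handle from where it was at the start of the episode below 0.1 m); the robot touches nothing.
It fails at once if the petri dish is moved by more than 30 mm (distance of dish from where it was at the start of the episode above 0.03 m).
It fails at once if the jar is moved by more than 30 mm (distance of jar from where it was at the start of the episode above 0.03 m).
It fails at once if the brush is moved by more than 30 mm (distance of brush from where it was at the start of the episode above 0.03 m).
It also fails if it takes over 61 s, if anything falls off the work surface, if the arm or the gripper's body presses on something with over 40 N, if the wrist force passes 120 N, or if a joint passes its speed limit or range.

### The arm

A 6-joint arm with a two-finger parallel gripper is mounted at the origin on the work surface. World frame = base frame: x ahead of the robot, y to its left, z up, the work surface at z = 0. Lengths are in m, angles in rad, forces in N, time in s.
With the tool pointing down it reaches from about 0.35 to 0.85 m from the base axis. Payload 8.1 kg.
Tool frame: the origin (TCP) lies at the very end of the fingers, on their centre line; the grasp point (between the pads) lies 19 mm behind it (robot.grip_depth is the distance from the TCP to the grasp point, in m); z points along the fingers, y is the line along which they close (so a half turn about z gives the same grasp; the last joint's range is limited). The gripper opens to 93 mm and grips with 3 to 60 N. Pads are 15 mm wide; open, the fingers measure 128 mm over their backs; the gripper's body (75 mm by 188 mm) begins 65 mm behind the grasp point.
Start: joints at [-0.085, 0.13, 1.488, -0, 1.523, -0.085], TCP at [0.6, 0, 0.219] pointing down, gripper open.
Joint ranges: [-2.96, 2.96], [-0.89, 2.26], [0.02, 2.5], [-1.34, 4.48], [0, 2.73], [-2.66, 2.66]. Speed limits (rad/s): [2.39, 2.39, 2.79, 3.14, 3.14, 3.14].

### API

Orientations are given as a rotation vector (axis times angle).
In Python, from plant import robot gives the robot as it stands. The module is installed in compiled form; this text tells all that it offers.
- The arm moves only by the shell command python3 -m jog 'ROWS' [FORCE]. ROWS is JSON, a list that holds one entry, the list of rows, each a list of 7 numbers: the turn, a rotation vector about the tool's x, y, z in degrees, then the shift along the tool's x, y, z in cm, then the finger opening in cm, from 0 to 9.3. A call has 1 to 5 rows; each row shifts and turns the commanded pose from where the row before left it, along the tool's axes as they then stand; what a row does not reach is not made up. A row lasts 1/12 s, in which the tool goes at most 41.7 mm and 7.16 degrees, less where a joint would pass 70% of its speed; a pose out of reach is approached as far as the arm can. A call is refused whole if a number of a shift passes 4.17 or a number of a turn 7.16, either way. A call with a gripper value outside its range is refused whole. The fingers move at their own pace and stop on an object; FORCE is the grip in N (left out, the last holds). Time passes only in rows, so rows that do not move let the fingers close. It gives the time, the measured TCP pose, the force and the opening at its end, in the units of the state.
- robot.read_state(): the state, without advancing time (a new reading comes with each control period).
- robot.read_camera(name): name is "scene" or "side" or "wrist"; returns a dict with "img" (480x640x3 uint8, red, green, blue), "fx", "fy", "cx", "cy" (pixels), "extrinsics" (4x4, takes a point from camera to world coordinates). Camera axes: x right, y up, looking along -z (the intrinsics and any distortion apply to the point x, -y, -z); pixel columns grow to the right and rows downward; lengths in m; the calibration is good to about 2 mm. A picture is of the moment at which its call begins. There is no depth.
- robot.close_job(): hands the job in, once; it reports no verdict.
Trained networks look in a picture, given as the dict that the camera call returned (one of the last four; its "shot" number tells which), for a name from the list of things; names that differ only in an ending like _2 or _b are one class to them, and where a whole thing is asked for, a point or a joint stands for the part that bears it (a point fixed in the world has none). Each returns a list of dicts, best first, with "confidence" (0 to 1); they miss things now and then, are a little off and sometimes report something else, mostly with a low value. They report only what shows in the picture. A call takes as long as a camera call. They do not tell look-alikes from the thing itself.
- robot.masks_of(picture, label): "pixels" (480x640 bool, what is visible of it) and "point" ([column, row] in pixels, amid what is visible of it).
- robot.pinpoint(picture, label): "point" ([column, row] in pixels: a listed point, or the origin of a listed thing).
The state is a dict: "t": time; "q": joint angles; "dq": joint speeds; "joint_torque": joint torques, N m; "tool_pos": TCP position; "orientation": TCP orientation; "force": force on the tool from outside, world axes, zero at the start; "wrist_torque": the same for the moment, N m; "opening": finger opening in m.
Only numpy, scipy, OpenCV 4.12 (cv2) and the standard library are available. Lean on these libraries where they do the work, as an engineer would, in place of code of your own. Each camera call takes 0.05 s, during which the arm holds its last target. There are 200 camera calls.

## Working session

There is one attempt and no reset: what is moved stays moved. The work goes in short steps, Python scripts to look and compute and a shell command to move; the robot and the scene stay as the last step left them, time stands still between calls to the robot, and variables do not carry over. Pictures are saved under pics/ and viewed, on a budget of 10 in all, crops included, one or two more only if the job needs it, and the job is handed in when it is done.

```bash
mkdir -p pics; cat > h.py <<'E'
import numpy as np, cv2
from plant import robot
from scipy.spatial.transform import Rotation as R
L=['tote_handle','tote_middle','tote_lip','hopper','dish','jar','brush']
def proj(c,P):
    E=np.linalg.inv(c['extrinsics']);p=E[:3,:3]@np.array(P)+E[:3,3]
    return c['cx']+c['fx']*p[0]/-p[2], c['cy']-c['fy']*p[1]/-p[2]
def ray(c,uv):
    d=np.array([(uv[0]-c['cx'])/c['fx'],-(uv[1]-c['cy'])/c['fy'],-1]);E=np.array(c['extrinsics'])
    return E[:3,3],E[:3,:3]@d
def onz(c,uv,z):
    o,d=ray(c,uv);return o+d*(z-o[2])/d[2]
Z=dict(tote_handle=.078,tote_middle=.004,tote_lip=.018,hopper=0,dish=0,jar=0,brush=0)
def look(name,labels=L):
    c=robot.read_camera(name)
    for l in labels:
        for r in robot.pinpoint(c,l)[:3]:
            print(name,l,round(r['confidence'],2),np.round(r['point']),np.round(onz(c,r['point'],Z.get(l,.01)),3))
    return c
def save(c,f,crop=None,s=1):
    im=c['img'][...,::-1]
    if crop: a,b,d,e=crop; im=im[b:e,a:d]
    cv2.imwrite('pics/'+f,cv2.resize(im,None,fx=s,fy=s,interpolation=cv2.INTER_CUBIC))
E
python3 - <<'E'
from h import *
a=look('scene');b=look('side')
print([k for k in a], a['fx'])
save(a,'a.png');save(b,'b.png')
s=robot.read_state();print(s['t'],s['orientation'],s['force'])
E
```

```text
scene tote_handle 0.84 [451. 172.] [0.248 0.264 0.078]
scene tote_handle 0.67 [452. 277.] [0.54  0.297 0.078]
scene tote_middle 0.66 [442. 202.] [0.274 0.258 0.004]
scene tote_middle 0.64 [439. 286.] [0.515 0.281 0.004]
scene tote_middle 0.62 [453. 275.] [0.479 0.306 0.004]
scene tote_lip 0.8 [438. 248.] [0.427 0.267 0.018]
scene tote_lip 0.7 [423. 216.] [0.345 0.222 0.018]
scene hopper 0.62 [206. 247.] [ 0.542 -0.23   0.   ]
scene dish 0.86 [296. 286.] [ 0.589 -0.007  0.   ]
scene jar 0.57 [252. 354.] [ 0.759 -0.043  0.   ]
scene brush 0.35 [437. 251.] [0.421 0.265 0.   ]
side tote_handle 0.97 [277. 341.] [0.522 0.29  0.078]
side tote_handle 0.59 [424. 356.] [0.255 0.266 0.078]
side tote_middle 0.92 [288. 362.] [0.508 0.28  0.004]
side tote_middle 0.71 [252. 366.] [0.572 0.303 0.004]
side tote_middle 0.56 [417. 378.] [0.258 0.263 0.004]
side tote_lip 0.82 [329. 358.] [0.428 0.263 0.018]
side hopper 0.83 [321. 206.] [ 0.551 -0.226  0.   ]
side dish 0.9 [288. 262.] [0.579 0.001 0.   ]
side dish 0.29 [326. 207.] [ 0.535 -0.222  0.   ]
side jar 0.77 [224. 242.] [ 0.752 -0.034  0.   ]
side brush 0.72 [347. 273.] [0.437 0.008 0.   ]
side brush 0.42 [278. 338.] [0.544 0.224 0.   ]
['img', 'fx', 'fy', 'cx', 'cy', 'extrinsics', 'shot'] 525.0652374858299
0.8 [-2.22145623e+00 -2.22141826e+00 -2.75091193e-05] [ 0.38585697 -0.13372738  0.40655412]
```

View pics/a.png

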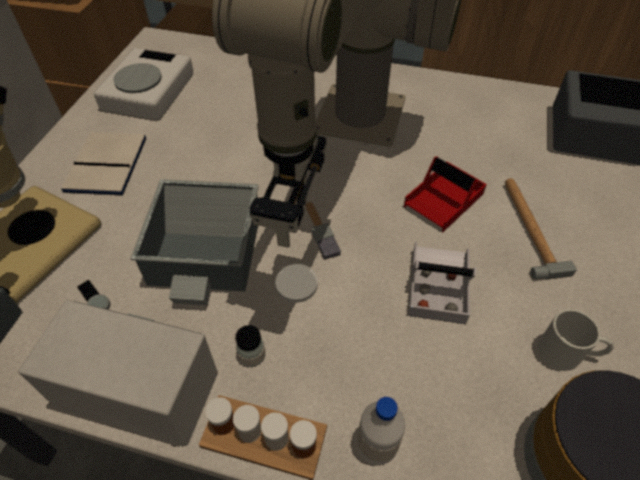

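View pics/b.png

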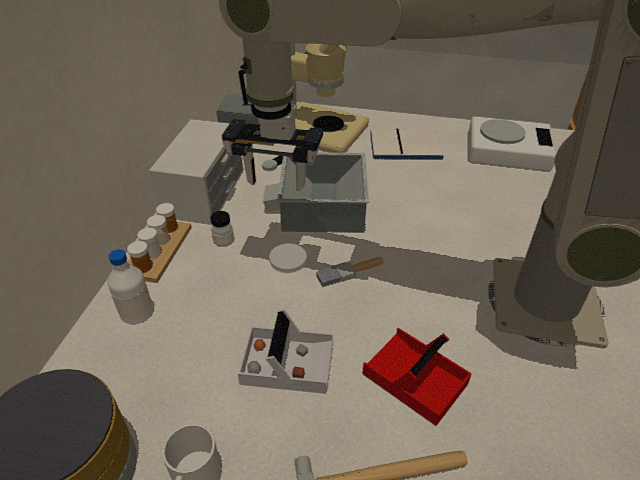

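The candidates are the aluminium tote (scene 452,270; side 283,340) and its red look-alike (scene 451,172; side 428,355). The aluminium one fits the description. The hopper is the open grey box (scene 205,235; side 323,195), not the solid grey-white box (scene 120,365). I'll check the tote in one crop and triangulate.

```bash
python3 - <<'E'
from h import *
a=robot.read_camera('scene');b=robot.read_camera('side')
def tri(p,q):
    o1,d1=ray(a,p);o2,d2=ray(b,q)
    M=np.c_[d1,-d2];t=np.linalg.lstsq(M,o2-o1,rcond=None)[0]
    x,y=o1+t[0]*d1,o2+t[1]*d2;return (x+y)/2,np.linalg.norm(x-y)
for l in L:
    for r in robot.pinpoint(a,l)[:3]:
        for q in robot.pinpoint(b,l)[:3]:
            X,e=tri(r['point'],q['point'])
            if e<.02: print(l,np.round(X,3),round(e,4),np.round(r['point']),np.round(q['point']))
for n,c in (('a',a),('b',b)):
    for r in robot.masks_of(c,'tote_handle')[:2]:
        m=r['pixels'];y,x=np.nonzero(m);print(n,r['confidence'],r['point'],cv2.minAreaRect(np.c_[x,y].astype(np.float32)))
    r=robot.masks_of(c,'hopper')[0];y,x=np.nonzero(r['pixels']);print(x.min(),x.max(),y.min(),y.max())
A=cv2.resize(a['img'][220:350,370:520],(450,390));B=cv2.resize(b['img'][290:420,210:360],(450,390))
cv2.imwrite('pics/c.png',cv2.resize(np.hstack([A,B])[...,::-1],(800,347)))
E
```

```text
tote_handle [0.253 0.269 0.072] 0.0001 [453. 176.] [424. 360.]
tote_handle [0.52  0.285 0.079] 0.0072 [446. 266.] [278. 340.]
tote_middle [ 0.262  0.264 -0.   ] 0.0028 [444. 199.] [414. 380.]
tote_middle [ 0.507  0.276 -0.006] 0.0047 [436. 284.] [288. 365.]
tote_lip [0.336 0.222 0.017] 0.0038 [424. 215.] [380. 349.]
tote_lip [0.428 0.267 0.012] 0.0073 [439. 252.] [330. 360.]
hopper [ 0.542 -0.233 -0.005] 0.0042 [206. 249.] [325. 205.]
dish [ 0.584 -0.012 -0.004] 0.0035 [295. 285.] [288. 258.]
jar [ 0.758 -0.04  -0.001] 0.0035 [254. 353.] [222. 240.]
a 0.94 [440.9, 282.7] ((441.7939758300781, 283.4861145019531), (63.856266021728516, 72.66791534423828), 6.458815574645996)
a 0.84 [445.5, 192.8] ((444.9908142089844, 193.9939422607422), (61.84284210205078, 62.34848403930664), 33.34070587158203)
131 258 179 304
b 0.76 [419.6, 375.3] ((420.12786865234375, 366.516357421875), (97.43753051757812, 81.14434814453125), 35.180702209472656)
b 0.69 [285.4, 359.0] ((285.60003662109375, 350.20001220703125), (90.79342651367188, 79.1341552734375), 7.125016689300537)
262 368 152 233
```

View pics/c.png

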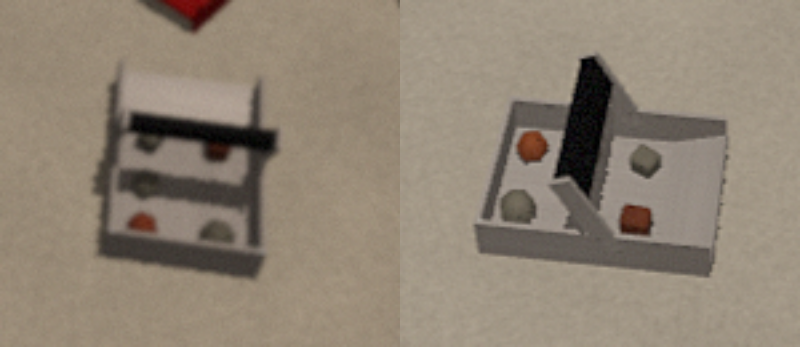

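The crop shows the aluminium tote with a black bar and five rocks. Its open ramp end faces the robot (world -x) and the handle leans to +x, as described. Next I'll work out the moves.

```bash
cat >> h.py <<'E'
def toolR(yaw,tilt=0):
    """tool orientation when gripping a tote of that yaw (deg, its x axis), nose-down by tilt deg"""
    T=R.from_euler('Z',yaw,degrees=True)*R.from_euler('Y',tilt,degrees=True)
    s,c=np.sin(np.radians(25)),np.cos(np.radians(25))
    z=np.array([s,0,-c]);y=-np.array([c,0,s]);x=np.cross(y,z)
    return T*R.from_matrix(np.c_[x,y,z]),T
def plan(handle,yaw,tilt=0,back=0):
    """print turn (deg) and, in axes AFTER the turn, the shift (cm) that brings the grasp point to handle, backed off"""
    s=robot.read_state();C=R.from_rotvec(s['orientation']);G,T=toolR(yaw,tilt)
    rv=(C.inv()*G).as_rotvec(degrees=True)
    tcp=np.array(handle)+G.apply([0,0,robot.grip_depth-back])
    d=tcp-np.array(s['tool_pos'])
    print('t',s['t'],'turn',np.round(rv,1),'shift new axes',np.round(G.inv().apply(d)*100,2),'old axes',np.round(C.inv().apply(d)*100,2),'tcp',np.round(tcp,3),'q',np.round(s['q'],2),'F',np.round(s['force'],1),'open',s['opening'])
E
python3 - <<'E'
from h import *
a=robot.read_camera('scene')
p=onz(a,(419.5,265.7),.085);q=onz(a,(473,272.5),.085);print(p,q,(p+q)/2,np.linalg.norm(p-q),np.degrees(np.arctan2(*(q-p)[:2])))
plan([.525,.288,.078],191,0,.10)
E
```

```text
[0.53439014 0.2319743  0.085     ] [0.52359238 0.33400844 0.085     ] [0.52899126 0.28299137 0.085     ] 0.10260388489148999 -6.040844188174173
t 2.1 turn [ 24.9  -2.4 -10.8] shift new axes [29.7   4.25  5.41] old axes [29.45 -4.13  6.7 ] tcp [0.559 0.295 0.152] q [-0.09  0.13  1.49 -0.    1.52 -0.09] F [0.1 0.1 0.3] open 0.09294561493945233
```

```bash
python3 -m jog '[[[5,-0.3,-1.4,3.8,0,0,9.3],[5,-0.3,-1.4,3.8,0,0,9.3],[5,-0.3,-1.4,3.8,0,0,9.3],[5,-0.3,-1.4,3.8,0,0,9.3],[5,-0.3,-1.4,3.8,0,0,9.3]]]' 20
python3 - <<'E'
from h import *
plan([.525,.286,.078],187,0,.10)
E
```

```text
t: 2.52
tool_pos: [0.5907, 0.1911, 0.2187]
orientation: [-1.861, -2.109, 0.47]
force: [0.9, 0.5, -0.1]
opening: 0.093
t 2.5167 turn [-0.2  0.   0.2] shift new axes [10.22  1.09  6.9 ] old axes [10.22  1.13  6.89] tcp [0.559 0.29  0.152] q [0.21 0.65 0.9  0.04 2.03 0.09] F [ 0.9  0.5 -0.1] open 0.09297078904771076
```

```bash
python3 -m jog '[[[0,0,0,3.4,0.3,1,9.3],[0,0,0,3.4,0.4,1,9.3],[0,0,0,3.4,0.4,1,9.3],[0,0,0,0,0,0,9.3],[0,0,0,0,0,0,9.3]]]'
python3 - <<'E'
from h import *
plan([.525,.286,.078],187,0,.10)
c=look('wrist',['tote_handle','tote_lip','tote_middle']); save(c,'d.png')
E
```

```text
t: 2.93
tool_pos: [0.574, 0.2923, 0.1845]
orientation: [-1.858, -2.112, 0.471]
force: [0.1, -0.6, 0.3]
opening: 0.0933
t 2.9333 turn [-0.2  0.1  0.3] shift new axes [-0.03  0.03  3.62] old axes [-0.02  0.04  3.62] tcp [0.559 0.29  0.152] q [0.34 0.72 0.87 0.1  1.98 0.23] F [ 0.1 -0.6  0.3] open 0.09327403541419346
wrist tote_handle 0.59 [ 93. 199.] [0.248 0.263 0.078]
wrist tote_handle 0.57 [315. 237.] [0.524 0.283 0.078]
wrist tote_lip 0.86 [192. 239.] [0.337 0.223 0.018]
wrist tote_lip 0.77 [254. 214.] [0.423 0.272 0.018]
wrist tote_middle 0.63 [153. 191.] [0.257 0.266 0.004]
wrist tote_middle 0.59 [335. 224.] [0.512 0.278 0.004]
```

View pics/d.png

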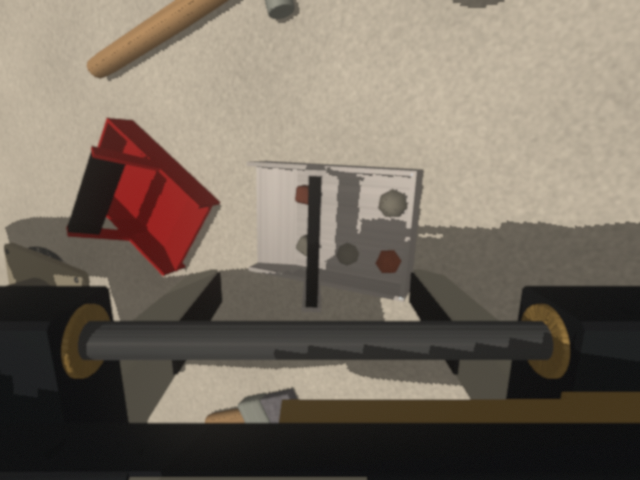

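The wrist view shows the bar nearly edge-on from (315,177) to (311,306), between the open fingers, with all five rocks in the tote. The red look-alike is at left.

```bash
python3 - <<'E'
from h import *
c=robot.read_camera('wrist')
p=onz(c,(315,177),.078);q=onz(c,(311.5,306),.078);d=p-q;print(p,q,(p+q)/2,np.linalg.norm(d),np.degrees(np.arctan2(d[1],d[0])))
for f in [((257,163),.018),((252,268),.018),((421,171),.036),((407,296),.036)]: print(np.round(onz(c,*f),3))
h=(p+q)/2
plan(h,187,0,0)
E
```

```text
[0.51930829 0.32795039 0.078     ] [0.52959475 0.21720465 0.078     ] [0.52445152 0.27257752 0.078     ] 0.11122243481297331 95.3066127974721
[0.424 0.324 0.018]
[0.427 0.206 0.018]
[0.593 0.341 0.036]
[0.602 0.233 0.036]
t 3.1833 turn [ 0.1 -0.1  0. ] shift new axes [-1.02 -0.22 14.03] old axes [-1.03 -0.23 14.03] tcp [0.517 0.272 0.061] q [0.33 0.71 0.87 0.1  1.99 0.23] F [ 0.1  0.1 -0.1] open 0.09278666800993571
```

```bash
python3 -m jog '[[[0,0,0,-0.6,-0.2,2,5],[0,0,0,0,0,3,5],[0,0,0,0,0,3,5],[0,0,0,0,0,3,5],[0,0,0,0,0,3,5]]]'; python3 -m jog '[[[0,0,0,0,0,0,5],[0,0,0,0,0,0,5]]]'
python3 - <<'E'
from h import *
plan([.523,.277,.078],187,0,0)
c=robot.read_camera('wrist');save(c,'e.png',(200,100,520,400),1.5)
E
```

```text
t: 3.6
tool_pos: [0.5157, 0.2759, 0.0599]
orientation: [-1.866, -2.109, 0.465]
force: [-0.3, -0.1, -0.5]
opening: 0.0644
t: 3.77
tool_pos: [0.5144, 0.2759, 0.0597]
orientation: [-1.863, -2.107, 0.471]
force: [0.2, 0.7, 0.5]
opening: 0.0517
t 3.7667 turn [-0.2  0.   0. ] shift new axes [ 0.01  0.01 -0.15] old axes [ 0.01  0.01 -0.15] tcp [0.515 0.276 0.061] q [0.34 0.64 1.22 0.09 1.72 0.21] F [0.2 0.7 0.5] open 0.05170326134699848
```

View pics/e.png

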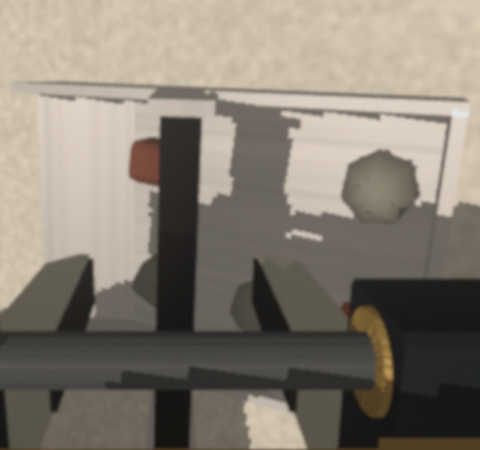

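The bar (crop column 180) lies straight between the fingers, so I'll close.

```bash
python3 -m jog '[[[0,0,0,0,0,0,3],[0,0,0,0,0,0,2],[0,0,0,0,0,0,0],[0,0,0,0,0,0,0],[0,0,0,0,0,0,0]]]' 50;python3 -m jog '[[[0,0,0,0,0,0,0],[0,0,0,0,0,0,0],[0,0,0,0,0,0,0],[0,0,0,0,0,0,0],[0,0,0,0,0,0,0]]]'
python3 - <<'E'
from h import *
G,T=toolR(187)
for d in [(0,0,.01),(0,-.03,0)]: print(np.round(G.inv().apply(d)*100,2))
plan([.515,.277,.2],187)
E
```

```text
t: 4.23
tool_pos: [0.5161, 0.2774, 0.0608]
orientation: [-1.863, -2.11, 0.466]
force: [-0.3, 0.5, 0.0]
opening: 0.0212
t: 4.65
tool_pos: [0.5152, 0.2772, 0.0605]
orientation: [-1.863, -2.11, 0.468]
force: [-4.0, -0.8, 5.9]
opening: 0.0102
[ 0.   -0.42 -0.91]
[-2.98 -0.33  0.15]
t 4.65 turn [-0.1  0.   0.1] shift new axes [-1.000e-02 -5.910e+00 -1.076e+01] old axes [ -0.    -5.93 -10.75] tcp [0.507 0.276 0.183] q [0.35 0.64 1.21 0.09 1.72 0.21] F [-4.  -0.8  5.9] open 0.010173029135801693
```

```bash
python3 -m jog '[[[0,0,0,0,-0.2,-0.5,0],[0,0,0,0,-0.5,-1,0],[0,0,0,0,-0.6,-1.4,0],[0,0,0,0,-0.8,-1.8,0],[0,0,0,0,-0.8,-1.8,0]]]';python3 -m jog '[[[0,0,0,0,-0.8,-1.8,0],[0,0,0,0,-0.8,-1.8,0],[0,0,0,0,-0.6,-1.2,0],[0,0,0,0,-0.4,-0.8,0],[0,0,0,0,0,0,0]]]'
python3 - <<'E'
from h import *
b=robot.read_camera('side');save(b,'f.png',(180,180,440,400),2.5)
plan([.55,-.0,.25],187)
E
```

```text
t: 5.07
tool_pos: [0.5168, 0.2773, 0.133]
orientation: [-1.863, -2.11, 0.467]
force: [-0.1, 0.6, -2.5]
opening: 0.0098
t: 5.48
tool_pos: [0.518, 0.2777, 0.196]
orientation: [-1.865, -2.112, 0.462]
force: [1.0, -0.0, -2.1]
opening: 0.0098
t 5.5333 turn [ 0.1 -0.   0.1] shift new axes [-27.94  -2.49  -3.12] old axes [-27.93  -2.55  -3.14] tcp [ 0.542 -0.001  0.233] q [0.34 0.53 1.11 0.1  1.93 0.23] F [ 0.2 -0.5 -3.1] open 0.009745199416010352
```

View pics/f.png

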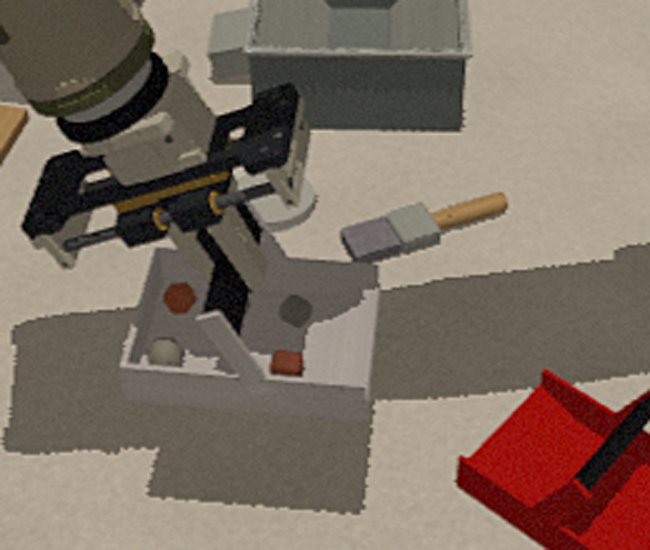

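The tote hangs level with the rocks in it (crop: orange 180,297; grey 165,350; grey 295,310; brown 287,362; the fifth is hidden behind the handle). Next is the carry.

```bash
python3 - <<'E'
from h import *
plan([.67,-.213,.255],187)
E
python3 -m jog '[[[0,0,0,-1,-0.2,-0.5,0],[0,0,0,-2,-0.5,-1,0],[0,0,0,-2.7,-0.8,-1,0],[0,0,0,-3.2,-0.8,-0.8,0],[0,0,0,-3.4,-0.8,0,0]]]'
python3 - <<'E'
from h import *
plan([.67,-.213,.255],187)
E
```

```text
t 5.5333 turn [ 0.1 -0.   0.1] shift new axes [-50.54   5.74  -7.51] old axes [-50.55   5.64  -7.52] tcp [ 0.662 -0.214  0.238] q [0.34 0.53 1.11 0.1  1.93 0.23] F [ 0.2 -0.5 -3.1] open 0.009745199416010352
t: 5.95
tool_pos: [0.518, 0.152, 0.2363]
orientation: [-1.862, -2.111, 0.468]
force: [0.8, -0.2, -2.3]
opening: 0.0097
t 5.95 turn [-0.   0.   0.2] shift new axes [-38.08   8.85  -4.31] old axes [-38.11   8.74  -4.3 ] tcp [ 0.662 -0.214  0.238] q [0.17 0.4  1.2  0.02 1.98 0.05] F [ 0.8 -0.2 -2.3] open 0.009695247670030015
```

```bash
python3 -m jog '[[[0,0,0,-3.5,0,-0.2,0],[0,0,0,-3.5,0.6,-0.4,0],[0,0,0,-3.5,0.9,-0.4,0],[0,0,0,-3.5,0.9,-0.5,0],[0,0,0,-3.5,1,-0.5,0]]]' >/dev/null;python3 -m jog '[[[0,0,0,-3.5,1,-0.5,0],[0,0,0,-3.5,1,-0.5,0],[0,0,0,-3.5,1,-0.5,0],[0,0,0,-3,0.9,-0.4,0],[0,0,0,-2.5,0.7,-0.3,0]]]'
python3 - <<'E'
from h import *
plan([.67,-.213,.255],187)
E
```

```text
t: 6.78
tool_pos: [0.6484, -0.1711, 0.2379]
orientation: [-1.862, -2.106, 0.469]
force: [0.6, 0.4, -3.3]
opening: 0.0096
t 6.7833 turn [-0.2 -0.1  0. ] shift new axes [-4.42  0.76 -0.36] old axes [-4.42  0.76 -0.37] tcp [ 0.662 -0.214  0.238] q [-0.25  0.8   0.66 -0.18  2.09 -0.43] F [ 0.6  0.4 -3.3] open 0.009567462226003989
```

```bash
python3 -m jog '[[[0,0,0,-2,0.4,-0.2,0],[0,0,0,-1.6,0.3,-0.1,0],[0,0,0,-0.8,0.1,0,0],[0,0,0,0,0,0,0],[0,0,0,0,0,0,0]]]'
python3 - <<'E'
from h import *
s=robot.read_state()
c=look('side',['hopper','tote_lip','tote_handle']);a=look('scene',['hopper','tote_lip'])
for cc,n in ((c,'side'),(a,'scene')):
  im=cc['img']
  for x,y in [(.44,-.1),(.44,-.3),(.65,-.1),(.65,-.3)]: pass
r=robot.masks_of(a,'hopper')
save(a,'g.png',(80,130,400,370),2)
plan([.67,-.213,.255],187)
E
```

```text
t: 7.2
tool_pos: [0.6623, -0.2105, 0.2379]
orientation: [-1.862, -2.108, 0.468]
force: [-0.8, 0.1, -3.0]
opening: 0.0098
side hopper 0.55 [323. 208.] [ 0.542 -0.216  0.   ]
side tote_lip 0.85 [314. 140.] [ 0.636 -0.523  0.018]
side tote_lip 0.75 [379. 347.] [0.337 0.216 0.018]
side tote_handle 0.75 [267. 122.] [ 0.775 -0.499  0.078]
side tote_handle 0.55 [424. 357.] [0.255 0.269 0.078]
side tote_handle 0.42 [255. 135.] [ 0.786 -0.412  0.078]
scene hopper 0.66 [205. 249.] [ 0.55 -0.23  0.  ]
scene hopper 0.18 [174. 262.] [ 0.599 -0.281  0.   ]
scene tote_lip 0.63 [186. 200.] [ 0.436 -0.321  0.018]
scene tote_lip 0.57 [426. 213.] [0.334 0.226 0.018]
scene tote_lip 0.5 [206. 249.] [ 0.559 -0.219  0.018]
t 7.6 turn [-0.   0.   0.2] shift new axes [-0.4  -0.05  0.2 ] old axes [-0.4  -0.06  0.2 ] tcp [ 0.662 -0.214  0.238] q [-0.29  0.88  0.52 -0.2   2.13 -0.49] F [-0.9 -0.4 -3. ] open 0.009819369545574953
```

View pics/g.png

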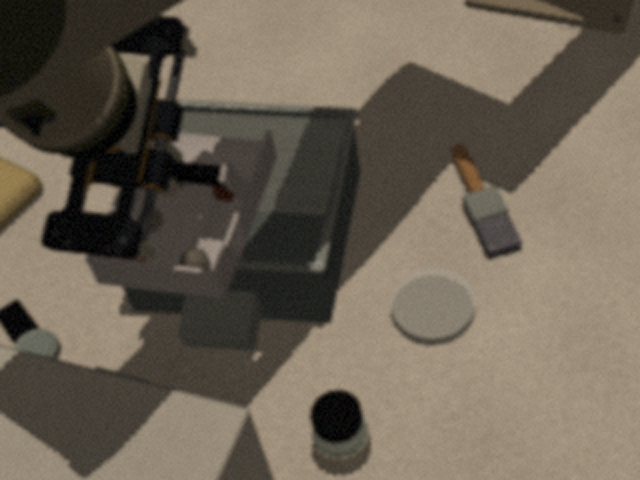

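```bash
python3 -m jog '[[[0,0,0,-0.2,0.5,1.1,0],[0,0,0,-0.1,1,2.2,0],[0,0,0,0,0.5,1.1,0],[-2,0,0,0,-0.25,-0.2,0],[-4,0,0,0,-0.5,-0.43,0]]]' >/dev/null; python3 -m jog '[[[-5,0,0,0,-0.66,-0.54,0],[-5,0,0,0,-0.66,-0.54,0],[-4,0,0,0,-0.53,-0.43,0],[-3,0,0,0,-0.4,-0.32,0],[-3,0,0,0,-0.4,-0.32,0]]]'
python3 - <<'E'
from h import *
s=robot.read_state();G=R.from_rotvec(s['orientation']);print(s['q'],s['opening'])
print('lip',np.array(s['tool_pos'])+G.apply([0,-.0616,.076]), 'tilt',np.degrees(np.arccos(-G.as_matrix()[2,2]))+25, (toolR(187)[0].inv()*G).as_rotvec(degrees=True))
E
```

```text
t: 8.43
tool_pos: [0.6359, -0.2167, 0.2256]
orientation: [2.072, 2.345, 0.023]
force: [-0.1, -0.5, -3.0]
opening: 0.0097
[-0.41063519  0.3046112   1.27633073  0.01048208  1.54458803 -0.53419909] 0.009680532403102462
lip [ 0.57618666 -0.22402912  0.14844283] tilt 26.098892793068444 [-26.09779497   0.03324695  -0.07842331]
```

```bash
for i in 1; do :; done; python3 -m jog '[[[-3,0,0,0,-0.4,-0.32,0],[-3,0,0,0,-0.4,-0.32,0],[-3,0,0,0,-0.4,-0.32,0],[-3,0,0,0,-0.4,-0.32,0],[-3,0,0,0,-0.4,-0.32,0]]]' >/dev/null; python3 -m jog '[[[-3,0,0,0,-0.4,-0.32,0],[-3,0,0,0,-0.4,-0.32,0],[-3,0,0,0,-0.4,-0.32,0],[-3,0,0,0,-0.4,-0.32,0],[-3,0,0,0,-0.4,-0.32,0]]]' >/dev/null; python3 -m jog '[[[-3,0,0,0,-0.4,-0.32,0],[-3,0,0,0,-0.4,-0.32,0],[-3,0,0,0,-0.4,-0.32,0],[0,0,0,0,0,0,0],[0,0,0,0,0,0,0]]]';python3 -m jog '[[[0,0,0,0,0,0,0],[0,0,0,0,0,0,0],[0,0,0,0,0,0,0],[0,0,0,0,0,0,0],[0,0,0,0,0,0,0]]]'
python3 - <<'E'
from h import *
s=robot.read_state();G=R.from_rotvec(s['orientation']);print(s['q'],s['opening'])
print('lip',np.array(s['tool_pos'])+G.apply([0,-.0616,.076]), (toolR(187)[0].inv()*G).as_rotvec(degrees=True))
a=robot.read_camera('side');b=robot.read_camera('scene')
cv2.imwrite('pics/i.png',np.hstack([cv2.resize(c['img'][y:y+180,x:x+180],(400,400),interpolation=2) for c,x,y in((a,230,70),(b,110,130))])[...,::-1])
E
```

```text
t: 9.68
tool_pos: [0.5745, -0.2244, 0.246]
orientation: [1.72, 1.942, 0.706]
force: [0.1, 0.2, -1.6]
opening: 0.0095
t: 10.1
tool_pos: [0.5762, -0.2241, 0.2478]
orientation: [1.715, 1.943, 0.707]
force: [0.8, 0.6, -1.7]
opening: 0.0099
[-0.77047161 -0.34133366  2.03460981  0.6138263   1.05663756 -1.0964678 ] 0.00987977176146522
lip [ 0.57780681 -0.22385185  0.15001491] [-64.95812482   0.06709238  -0.14671667]
```

View pics/i.png

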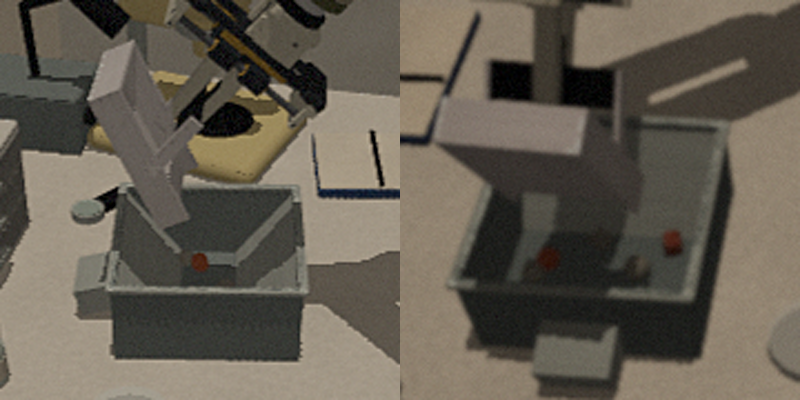

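The rocks lie in the hopper: an orange and a brown one are clear, the greys dim. I'll level the tote above the hopper and use the wrist camera to check that it is empty.

```bash
python3 -m jog '[[[3,0,0,0,0.4,0.32,0],[5,0,0,0,0.66,0.54,0],[5,0,0,0,0.66,0.54,0],[5,0,0,0,0.66,0.54,0],[5,0,0,0,0.66,0.54,0]]]' >/dev/null; python3 -m jog '[[[5,0,0,0,0.66,0.54,0],[5,0,0,0,0.66,0.54,0],[5,0,0,0,0.66,0.54,0],[5,0,0,0,0.66,0.54,0],[5,0,0,0,0.66,0.54,0]]]' >/dev/null; python3 -m jog '[[[5,0,0,0,0.66,0.54,0],[5,0,0,0,0.66,0.54,0],[5,0,0,0,0.66,0.54,0],[2,0,0,0,0.26,0.22,0],[0,0,0,0,0,0,0]]]'
python3 - <<'E'
from h import *
plan([.67,-.213,.255],187)
w=robot.read_camera('wrist');b=robot.read_camera('scene')
cv2.imwrite('pics/j.png',np.hstack([cv2.resize(w['img'][100:400,160:460],(400,400)),cv2.resize(b['img'][130:310,110:290],(400,400),interpolation=2)])[...,::-1])
E
```

```text
t: 11.45
tool_pos: [0.6663, -0.2113, 0.1886]
orientation: [-1.853, -2.105, 0.473]
force: [-0.1, 0.2, -3.0]
opening: 0.0098
t 11.45 turn [-0.6 -0.2  0.3] shift new axes [-0.21 -2.49 -4.29] old axes [-0.19 -2.54 -4.26] tcp [ 0.662 -0.214  0.238] q [-0.29  0.91  0.57 -0.19  2.06 -0.47] F [-0.1  0.2 -3. ] open 0.009831381475352377
```

View pics/j.png

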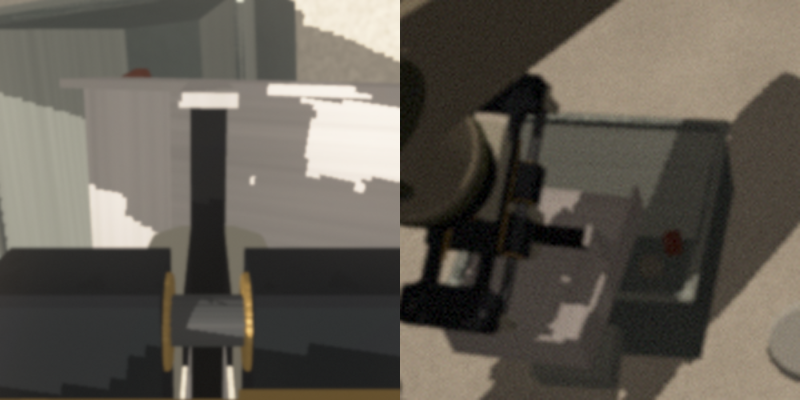

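```bash
python3 -m jog '[[[0,0,0,0,-0.8,-1.6,0],[0,0,0,0,-0.8,-1.8,0],[0,0,0,1,-0.8,-1.4,0],[0,0,0,2,-0.8,-0.4,0],[0,0,0,3,-0.8,0.4,0]]]' >/dev/null; python3 -m jog '[[[0,0,0,3.5,-1,0.5,0],[0,0,0,3.5,-1,0.5,0],[0,0,0,3.5,-1,0.5,0],[0,0,0,3.5,-1,0.5,0],[0,0,0,3.5,-1,0.5,0]]]'
python3 - <<'E'
from h import *
plan([.522,.278,.255],187)
c=robot.read_camera('scene');b=robot.read_camera('side')
for n,k in(('scene',c),('side',b)):
  for i in range(5):
    print(n,i,[(round(r['confidence'],2),np.round(r['point']).tolist(),np.round(onz(k,r['point'],.04),2).tolist()) for r in robot.pinpoint(k,f'rock{i}_center')[:3]])
cv2.imwrite('pics/k.png',np.hstack([cv2.resize(cv2.convertScaleAbs(v['img'][y:y+130,x:x+130],alpha=1.8),(400,400),interpolation=2) for v,x,y in((b,250,120),(c,130,175))])[...,::-1])
E
```

```text
t: 12.38
tool_pos: [0.5651, 0.013, 0.2581]
orientation: [-1.867, -2.113, 0.462]
force: [0.6, -0.6, -1.7]
opening: 0.01
t 12.3833 turn [ 0.3 -0.   0.1] shift new axes [26.83 -0.82  2.6 ] old axes [26.83 -0.8   2.6 ] tcp [0.514 0.277 0.238] q [-0.03  0.47  1.08 -0.07  2.02 -0.17] F [ 0.6 -0.6 -1.7] open 0.01004704009015342
scene 0 [(0.63, [222.0, 250.0], [0.57, -0.18, 0.04])]
scene 1 [(0.61, [179.0, 246.0], [0.58, -0.27, 0.04])]
scene 2 [(0.5, [232.0, 242.0], [0.54, -0.16, 0.04])]
scene 3 [(0.63, [231.0, 241.0], [0.54, -0.17, 0.04])]
scene 4 []
side 0 []
side 1 []
side 2 [(0.26, [293.0, 201.0], [0.61, -0.18, 0.04])]
side 3 [(0.19, [224.0, 240.0], [0.74, 0.0, 0.04])]
side 4 [(0.47, [331.0, 196.0], [0.52, -0.22, 0.04]), (0.29, [324.0, 206.0], [0.53, -0.18, 0.04])]
```

View pics/k.png

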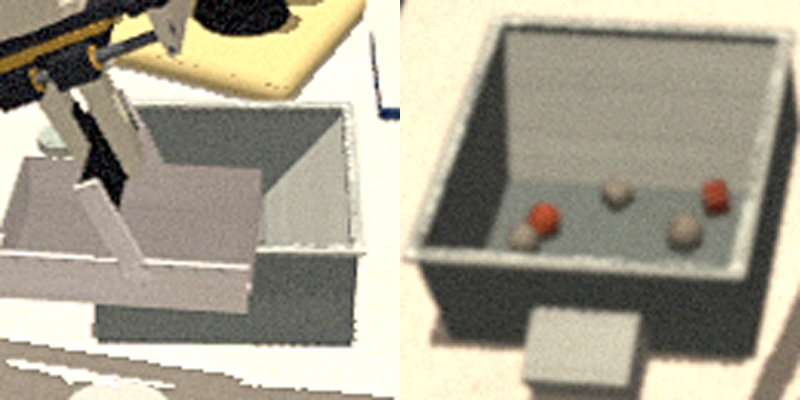

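All five rocks show in the hopper (right crop: 523,237; 543,218; 617,193; 685,230; 715,195) and the tote is empty. Now I'll take it back.

```bash
python3 -m jog '[[[0,0,0,3.5,-0.1,0.3,0],[0,0,0,3.5,-0.1,0.3,0],[0,0,0,3.5,-0.1,0.3,0],[0,0,0,3.5,-0.1,0.3,0],[0,0,0,3.5,-0.1,0.3,0]]]' >/dev/null; python3 -m jog '[[[0,0,0,3.5,-0.1,0.3,0],[0,0,0,3,0,0.3,0],[0,0,0,2,0.4,1.3,0],[0,0,0,0.8,0.8,1.8,0],[0,0,0,0,1.2,2.7,0]]]' >/dev/null; python3 -m jog '[[[0,0,0,0,1.2,2.7,0],[0,0,0,0,1.2,2.7,0],[0,0,0,0,0.8,1.8,0],[0,0,0,0,0.4,0.9,0],[0,0,0,0,0,0,0]]]'
python3 - <<'E'
from h import *
plan([.522,.278,.078],187)
E
```

```text
t: 14.23
tool_pos: [0.5128, 0.2741, 0.0846]
orientation: [-1.861, -2.106, 0.474]
force: [-0.8, 0.5, -2.7]
opening: 0.0099
t 14.2333 turn [-0.3  0.1  0.1] shift new axes [0.28 1.15 2.07] old axes [0.28 1.16 2.06] tcp [0.514 0.277 0.061] q [0.34 0.61 1.21 0.09 1.76 0.22] F [-0.8  0.5 -2.7] open 0.009870238297085112
```

```bash
python3 -m jog '[[[0,0,0,0.3,0.5,1.0,0],[0,0,0,0,0.25,0.55,0],[0,0,0,0,0.1,0.25,0],[0,0,0,0,0,0,0],[0,0,0,0,0,0,0]]]'; python3 -m jog '[[[0,0,0,0,0.1,0.2,0],[0,0,0,0,0.05,0.15,0],[0,0,0,0,0,0,0],[0,0,0,0,0,0,0]]]'
```

```text
t: 14.65
tool_pos: [0.5146, 0.2781, 0.0684]
orientation: [-1.863, -2.11, 0.466]
force: [0.5, -0.5, -2.4]
opening: 0.0097
t: 14.98
tool_pos: [0.5141, 0.278, 0.064]
orientation: [-1.863, -2.11, 0.467]
force: [0.2, 0.1, -1.8]
opening: 0.0099
```

```bash
python3 -m jog '[[[0,0,0,0,0.07,0.15,0],[0,0,0,0,0.05,0.1,0],[0,0,0,0,0.03,0.05,0],[0,0,0,0,0,0,0],[0,0,0,0,0,0,0]]]'
```

```text
t: 15.4
tool_pos: [0.5142, 0.2781, 0.0608]
orientation: [-1.863, -2.11, 0.467]
force: [-0.4, -0.4, -0.7]
opening: 0.0093
```

Contact: the load has come off and the height is as at the grasp. I'll release, opening only to 5 cm, and back off along the handle.

```bash
python3 -m jog '[[[0,0,0,0,0,0,2],[0,0,0,0,0,0,3.5],[0,0,0,0,0,0,5],[0,0,0,0,0,0,5],[0,0,0,0,0,0,5]]]'; python3 -m jog '[[[0,0,0,0,0,0,5],[0,0,0,0,0,0,5],[0,0,0,0,0,-1,5],[0,0,0,0,0,-2,5],[0,0,0,0,0,-3,5]]]';  python3 -m jog '[[[0,0,0,0,0,-3,5],[0,0,0,0,0,-3,5],[0,0,0,0,0,-3,5],[0,0,0,0,0,0,5],[0,0,0,0,0,0,5]]]'
python3 - <<'E'
from h import *
b=look('side',['tote_handle','tote_lip','dish','jar','brush','hopper']);a=look('scene',['tote_handle','dish','jar','brush'])
save(b,'l.png')
E
```

```text
t: 15.82
tool_pos: [0.5142, 0.278, 0.0606]
orientation: [-1.863, -2.11, 0.467]
force: [-0.4, -0.8, -1.0]
opening: 0.0385
t: 16.23
tool_pos: [0.5376, 0.2806, 0.1136]
orientation: [-1.86, -2.107, 0.474]
force: [0.7, 0.2, 0.6]
opening: 0.0499
t: 16.65
tool_pos: [0.5791, 0.2861, 0.1994]
orientation: [-1.865, -2.113, 0.461]
force: [0.3, -0.0, -0.1]
opening: 0.0499
side tote_handle 0.68 [425. 355.] [0.253 0.263 0.078]
side tote_handle 0.59 [277. 340.] [0.523 0.288 0.078]
side tote_lip 0.94 [380. 349.] [0.334 0.221 0.018]
side tote_lip 0.81 [331. 360.] [0.424 0.266 0.018]
side dish 0.88 [290. 259.] [ 0.58  -0.009 -0.   ]
side brush 0.69 [349. 270.] [ 0.435 -0.001  0.   ]
side hopper 0.96 [324. 205.] [ 0.542 -0.232 -0.   ]
scene tote_handle 0.98 [447. 270.] [0.525 0.286 0.078]
scene tote_handle 0.68 [205. 248.] [ 0.599 -0.193  0.078]
scene tote_handle 0.65 [454. 174.] [0.254 0.269 0.078]
scene dish 0.67 [295. 286.] [ 0.591 -0.008  0.   ]
scene dish 0.66 [177. 247.] [ 0.56  -0.292  0.   ]
scene jar 0.84 [252. 354.] [ 0.76  -0.043  0.   ]
scene brush 0.75 [320. 231.] [0.432 0.004 0.   ]
scene brush 0.24 [177. 249.] [ 0.564 -0.291  0.   ]
```

View pics/l.png

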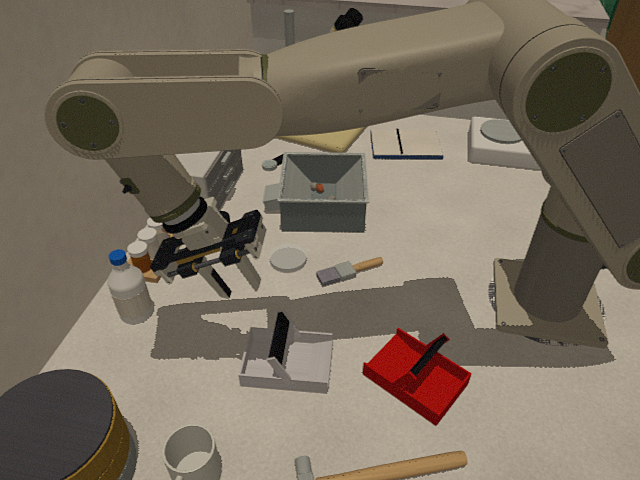

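The tote stands upright and empty at its old place (handle at 277,340, as at the start). The rocks are in the hopper (317,188), the dish (290,259) and brush (349,270) haven't moved, and the gripper is clear. I'm handing in.

```bash
python3 -c "
from plant import robot
print(robot.close_job())"
```

```text
the job is handed in; nothing more can be done
None
```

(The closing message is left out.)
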